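# Move a clawed glass drop to the cooling rest, held at its balance

## Task

Move the finished glass drop, still clamped in its claw holder, from the plain rest to the cooling rest and lay it in both forks there with the glass over the white plate, without touching the glass or knocking it on anything. Nobody can see how thick the glass was blown, so take the bare polished stem between the forks, raise it a little and, if one end dips, set it back and shift your grip until it hangs level at its balance; only then lift it well clear and carry it across level. Lower it gently into the forks before letting go, and leave the other things on the bench where they are.

Things in the scene. Friction and masses are not known exactly. Their poses are not given: they have to be found in the camera images.
- stem_mid (a point): Middle of the claw holder's bare polished steel stem, on its axis (the holder is loose); x along the stem towards the glass; y, z turn if it rolls. Along x from here: bare round stem, 12 mm thick, -118 to +122 mm (grip here, between the forks); dark steel grip, 26 mm thick, -212 to -118; brass collar, 24 mm thick, 124 to 146; thin prongs to 235. At the start within 8 mm of the plain rest's middle, level.
- holder: The claw holder (origin and axes as stem_mid), 0.47 to 0.84 kg with its glass. Balance point: on the axis, -60 to +70 mm from the origin, different every time. The stem is rubbed with graphite, slippery (friction 0.2): grip with 30 N or more; held far off balance it turns in the fingers and its heavy end stays down in the fork; within some 15 mm of balance it hangs level.
- drop_mid (a point): Middle of the smoky amber blown glass drop clasped in the holder's prongs, on the stem's axis, 216 mm from stem_mid. The drop is 67 mm thick (76 mm over the prongs), 127 mm long, its drawn-out tip at 293 mm. Fragile: not to be touched.
- drop: The same glass drop, fixed to the holder; its origin and axes are those of the holder, not the glass's middle.
- torch_rest_mid (a point): Middle of the plain rest (fixed), 100 mm above the bench, where the stem's middle lies when it rests centrally: a steel bar with two Y forks of 6 mm round steel at x = -100 and +100 mm, no plate. x along the rest towards the glass, z up. The fork arms open at 45 degrees, ending 20 mm to each side and 10 mm above the stem's axis.
- torch_rest: The plain rest; origin on the bench under its middle, 100 mm below torch_rest_mid, same axes.
- cooling_rest_mid (a point): Middle of the cooling rest (fixed), 100 mm above the bench, where the stem's middle has to come: forks and heights as on the plain rest, empty, with a white fibre plate at its glass end. x along the rest towards the white plate, z up. Either rest may be the left one.
- cooling_rest: The cooling rest; origin on the bench under its middle, 100 mm below cooling_rest_mid, same axes. Its white fibre plate (112 x 78 mm, top 30 mm above the bench) is centred 228 mm along x; the glass comes to hang over it without touching.
- paddle: Graphite paddle, 205 mm long, 15 mm high, lying along x between the rests; origin under its middle. Leave alone.
- frit_jar: Small glass jar with steel lid, 42 mm thick, 52 mm high, between the rests; origin under its centre. Leave alone.
- marble_mould: Graphite block 52 x 52 x 24 mm with a hollow, between the rests at the far end; origin under its centre. Leave alone.
- reamer: Graphite reamer with wooden handle, 175 mm long, 18 mm high, at the left side; origin under its middle. Leave alone.
- tweezers: Steel tweezers 160 mm long, 9 mm high, at the right side; origin under the middle. Leave alone.
- dish: White bowl, 96 mm wide, 22 mm high, at the right side; origin under its centre. Leave alone.
- tumbler: Clear glass tumbler, 66 mm wide, 82 mm high, at the left side; origin under its centre. Leave alone.

How it is judged:
By the outcome, as a careful person would: the job done as asked, in the order asked, and still so for the second after the job is handed in, with the robot touching nothing.
It also fails if it takes over 64 s, if anything falls off the work surface, if the arm or the gripper's body presses on something with over 40 N, if the wrist force passes 120 N, or if a joint passes its speed limit or range.

## Robot

A 6-joint arm with a two-finger parallel gripper is mounted at the origin on the work surface. World frame = base frame: x ahead of the robot, y to its left, z up, the work surface at z = 0. Lengths are in m, angles in rad, forces in N, time in s.
With the tool pointing down it reaches from about 0.275 to 0.75 m from the base axis. Payload 10.2 kg.
Tool frame: the origin (TCP) lies midway between the tips of the shut fingers; the grasp point (between the pads) lies 19 mm behind it; z points along the fingers, y is the direction in which the jaws open and shut (so a half turn about z gives the same grasp; the last joint's range is limited). The gripper opens to 88 mm and grips with 3 to 60 N. Pads are 18 mm wide; open, the fingers measure 123 mm over their backs; the gripper's body (75 mm by 187 mm) begins 45 mm behind the grasp point.
Start: joints at [1.066, 0.313, 1.498, -0, 1.331, -0.223], TCP at [0.146, 0.504, 0.239] pointing down, gripper open.
Joint ranges: [-2.94, 2.94], [-0.97, 2.17], [0.19, 2.56], [-1.23, 4.37], [0.02, 3.11], [-2.88, 2.88]. Speed limits (rad/s): [2.39, 2.39, 3.01, 3.14, 3.14, 3.14].

## Interface

Orientations are given as a 3x3 rotation matrix whose columns are the frame's x, y, z axes.
In Python, from plant import ctrl gives the robot as it stands. The module is installed in compiled form; this text tells all that it offers.
- The arm moves only by the tool step_arm, never from a script. Its argument "series" is a list of rows, each a list of 2 entries, a list of its own where there are three numbers: the shift along the tool's x, y, z in mm, then the turn, a rotation vector about the tool's x, y, z in degrees. A call has 1 to 10 rows; each row is the pose to reach, as a shift and turn from the pose commanded when the call began, along the tool's axes at that moment; what a row does not reach only later rows make up. A row lasts 1/8 s, in which the tool goes at most 62.5 mm and 10.7 degrees, less where a joint would pass 70% of its speed; a pose out of reach is approached as far as the arm can. A call with a gripper value outside its range is refused whole. "claw" is the opening, from 0 (shut) to 1 (fully open), set as the call begins (left out, the last holds). The fingers move at their own pace and stop on an object; the grip force is fixed at half the most. Time passes only in rows, so rows that repeat a pose let the fingers close. It gives the time, the measured TCP pose, the force and the opening at its end, in the units of the state.
- ctrl.get_obs(): the state, without advancing time (a new reading comes with each control period).
- ctrl.camera(name): name is "scene" or "side" or "wrist"; returns the picture (400x640x3 uint8, blue, green, red); there is no depth.
- ctrl.calibration(name): a dict with "mtx" (3x3 intrinsics, pixels), "R" (3x3) and "t" (3): a world point X has camera coordinates R X + t; the wrist camera has in their place "mount" (4x4, takes a point from camera to tool coordinates, whose origin is the TCP and whose axes are the flange's). Camera axes: x right, y down, z forward; pixel columns grow to the right and rows downward; lengths in m; the calibration is good to about 2 mm. A picture is of the moment at which its call begins: read the wrist's pose just before it. calibration takes no time and is no camera call.
- ctrl.finish_job(): hands the job in, once; it reports no verdict.
The state is a dict: "time_s": time; "joints": joint angles; "qd": joint speeds; "effort": joint torques, N m; "tool_pos": TCP position; "ee_rot": TCP orientation; "contact_force": force on the tool from outside, world axes, zero at the start; "ft_torque": the same for the moment, N m; "gripper_width": finger opening in m.
Only numpy, scipy, OpenCV 4.12 (cv2) and the standard library are available. Lean on these libraries where they do the work, as an engineer would, in place of code of your own. Each camera call takes 0.05 s, during which the arm holds its last target.

## Working session

There is one attempt and no reset: what is moved stays moved. The work goes in short steps, Python scripts to look and compute and a tool call to move; the robot and the scene stay as the last step left them, time stands still between calls to the robot, and variables do not carry over. Pictures are saved under pics/ and viewed, and the job is handed in when it is done.

Besides the shell and the picture viewer there is one more tool, called after "Request:" by a JSON object that holds its "api" and its "payload". step_arm: Moves the arm, as the interface text tells. Its arguments: {"type":"object","properties":{"series":{"type":"array","items":{"type":"array"}},"claw":{"type":"number"}},"required":["series"]}

```bash
mkdir -p pics; python3 - <<'E'
from plant import ctrl
import cv2,numpy as np
o=ctrl.get_obs()
for k,v in o.items(): print(k,np.round(v,4).tolist())
for n in ["scene","side","wrist"]:
    cv2.imwrite(f"pics/{n}0.png",ctrl.camera(n)); c=ctrl.calibration(n)
    print(n,{k:np.round(v,4).tolist() for k,v in c.items()})
E
```

```text
time_s 0.0
joints [1.0656, 0.3134, 1.4985, -0.0, 1.331, -0.2234]
qd [0.0004, -0.0012, 0.001, 0.0022, -0.0001, 0.0008]
effort [-0.0006, -40.2195, -25.227, 0.0694, 0.0352, -0.0001]
tool_pos [0.1459, 0.5041, 0.2382]
ee_rot [[-0.9606, 0.278, -0.0006], [0.278, 0.9606, -0.0011], [0.0003, -0.0013, -1.0]]
contact_force [0.1306, -1.1867, -0.2412]
ft_torque [-0.0174, -0.0213, -0.0617]
gripper_width 0.088
scene {'mtx': [[386.509, 0.0, 316.5918], [0.0, 386.509, 199.8131], [0.0, 0.0, 1.0]], 'R': [[-0.5593, 0.8288, 0.0193], [0.5127, 0.364, -0.7776], [-0.6514, -0.425, -0.6285]], 't': [0.333, -0.241, 1.5682]}
side {'mtx': [[427.9409, 0.0, 325.5938], [0.0, 427.9409, 196.1547], [0.0, 0.0, 1.0]], 'R': [[0.9999, -0.0153, 0.0061], [-0.006, -0.6806, -0.7326], [0.0153, 0.7325, -0.6806]], 't': [-0.5967, 0.0919, 1.1779]}
wrist {'mtx': [[277.1675, 0.0, 317.2451], [0.0, 277.1675, 200.2417], [0.0, 0.0, 1.0]], 'mount': [[0.0002, -0.9634, -0.268, 0.0688], [1.0, -0.0001, 0.0009, -0.0003], [-0.0009, -0.268, 0.9634, -0.1458], [0.0, 0.0, 0.0, 1.0]]}
```

View pics/scene0.png

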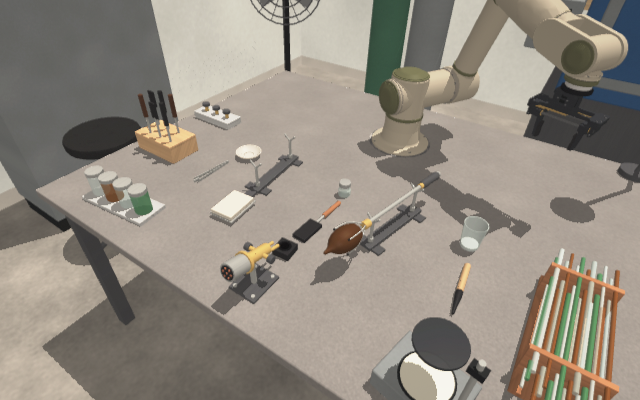

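View pics/side0.png

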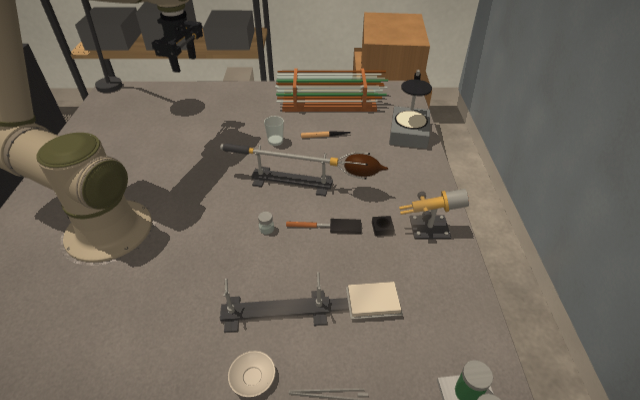

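View pics/wrist0.png

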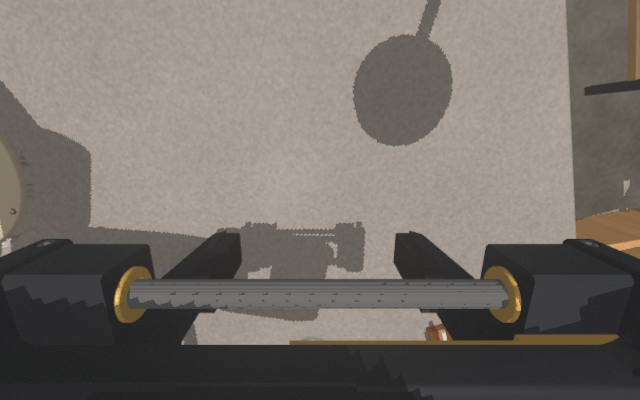

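```bash
python3 - <<'E'
import cv2
s=cv2.imread('pics/side0.png')
cv2.imwrite('pics/s_a.png',cv2.resize(s[130:210,210:400],None,fx=4.2,fy=4.2,interpolation=cv2.INTER_CUBIC))
cv2.imwrite('pics/s_b.png',cv2.resize(s[260:345,210:410],None,fx=4,fy=4,interpolation=cv2.INTER_CUBIC))
s=cv2.imread('pics/scene0.png')
cv2.imwrite('pics/c_a.png',cv2.resize(s[160:270,310:450],None,fx=5,fy=5,interpolation=cv2.INTER_CUBIC))
cv2.imwrite('pics/c_b.png',cv2.resize(s[125:225,200:320],None,fx=5,fy=5,interpolation=cv2.INTER_CUBIC))
E
```

```text
(no output)
```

View pics/s_a.png

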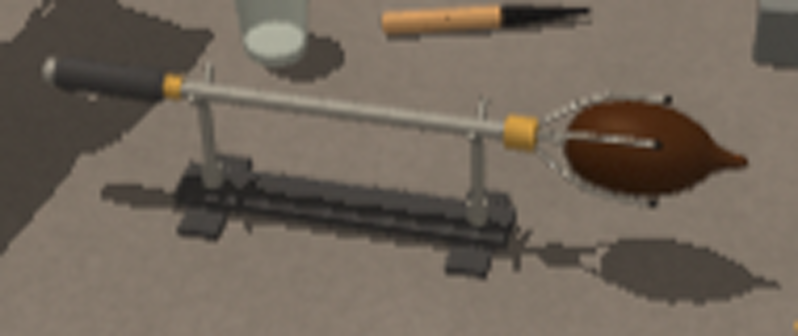

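View pics/s_b.png

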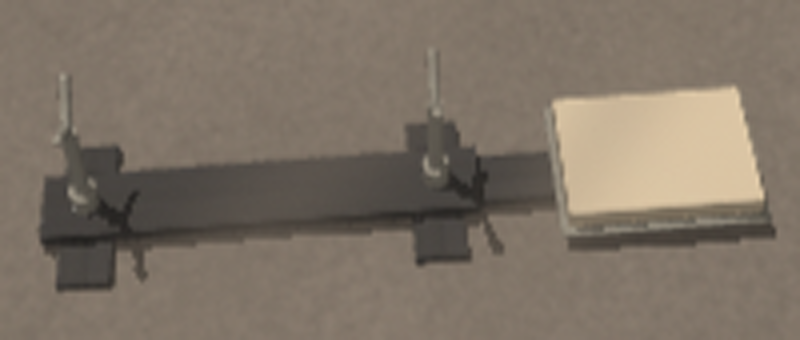

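View pics/c_a.png

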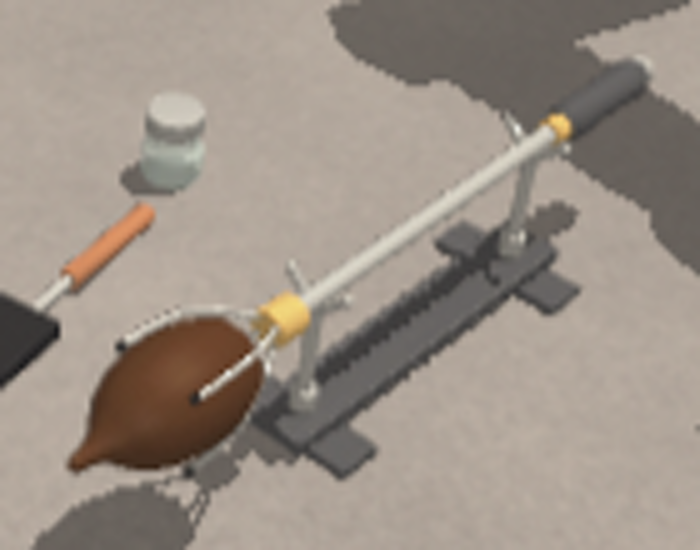

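View pics/c_b.png

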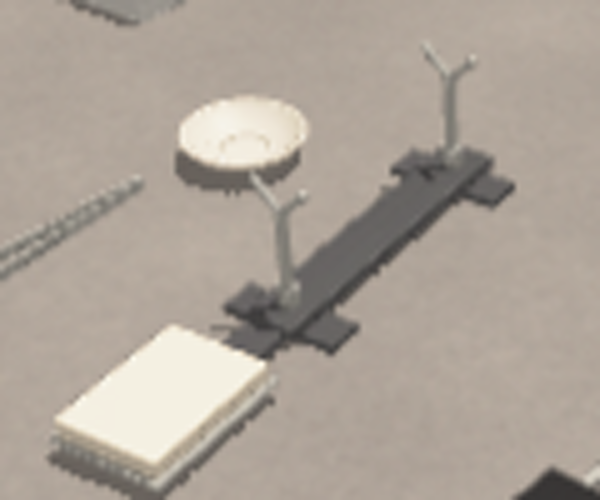

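```bash
cat > h.py <<'E'
from plant import ctrl
import cv2,numpy as np
from scipy.optimize import least_squares
def proj(n,P,obs=None):
    c=ctrl.calibration(n); P=np.atleast_2d(P)
    if n=='wrist':
        T=np.eye(4);T[:3,:3]=obs['ee_rot'];T[:3,3]=obs['tool_pos']
        M=np.linalg.inv(T@np.array(c['mount'])); X=P@M[:3,:3].T+M[:3,3]
    else: X=P@np.array(c['R']).T+np.array(c['t'])
    u=X@np.array(c['mtx']).T
    return u[:,:2]/u[:,2:]
def pts(p,L):  # p=x,y,yaw ; L local
    L=np.array(L,float)/1000; c,s=np.cos(p[2]),np.sin(p[2])
    return np.c_[p[0]+c*L[:,0]-s*L[:,1],p[1]+s*L[:,0]+c*L[:,1],L[:,2]]
def fit(views,p0):
    # views: list of (cam, obs, [(local),(px)]...)
    def f(p): return np.concatenate([(proj(n,pts(p,[a for a,_ in m]),o)-np.array([b for _,b in m])).ravel() for n,o,m in views])
    r=least_squares(f,p0,loss='soft_l1'); return r.x,f(r.x).reshape(-1,2)
E
python3 - <<'E'
from h import *
S=lambda u,v:(210+u/4.2,130+v/4.2)
S2=lambda u,v:(210+u/4,260+v/4)
C=lambda u,v:(310+u/5,160+v/5)
C2=lambda u,v:(200+u/5,125+v/5)
cool=[('side',None,[((100,20,110),S2(433,50)),((-100,20,110),S2(65,77)),((172,39,30),S2(553,100)),((284,39,30),S2(738,88)),((284,-39,30),S2(765,203)),((172,-39,30),S2(568,217))]),
('scene',None,[((100,20,110),C2(302,195)),((100,-20,110),C2(257,175)),((100,0,87),C2(281,212)),((-100,20,110),C2(472,60)),((-100,-20,110),C2(427,45)),((-100,0,87),C2(450,80)),((172,-39,30),C2(175,325)),((172,39,30),C2(268,365)),((284,39,30),C2(155,470)),((284,-39,30),C2(55,418))])]
for v in (cool,cool[:1],cool[1:]):
    p,r=fit(v,[.45,-.25,0]);print(np.round(p,4));
    if v is cool: print(np.round(r,1).tolist())
hold=[('side',None,[((124,0,100),S(507,131)),((146,0,100),S(537,133)),((-212,0,100),S(48,70)),((293,0,100),S(746,161))]),
('scene',None,[((124,0,100),C(303,303)),((-212,0,100),C(645,65)),((293,0,100),C(75,464)),((135,0,100),C(285,319))])]
for v in (hold,hold[:1],hold[1:]):
    p,r=fit(v,[.45,.25,0]);print(np.round(p,4));print(np.round(r,1).tolist())
plain=[('side',None,[((100,20,110),S(483,99)),((-100,20,110),S(209,67))]),('scene',None,[((100,-20,110),C(293,265)),((100,20,110),C(348,299)),((-100,-20,110),C(507,117)),((-100,20,110),C(567,150))])]
for v in (plain,plain[:1],plain[1:]):
    p,r=fit(v,[.45,.25,0]);print(np.round(p,4));print(np.round(r,1).tolist())
E
```

```text
[ 0.4771 -0.2581  0.063 ]
[[-0.4, -1.1], [-0.2, -2.4], [-0.4, -1.2], [0.0, -1.1], [0.0, -1.3], [-0.1, -1.6], [-0.4, -0.8], [-1.4, -0.5], [-0.7, -0.0], [0.1, -0.6], [-0.4, -0.6], [-0.1, -0.4], [-1.4, -0.9], [-0.7, -1.0], [-1.5, -1.9], [-1.5, -0.4]]
[ 0.4775 -0.2628  0.0689]
[ 0.4785 -0.2546  0.0749]
[ 0.4893  0.2039 -0.2166]
[[-1.2, -1.2], [-0.9, -0.7], [-0.7, -0.9], [-0.2, -0.8], [-1.4, 1.2], [-0.4, 0.4], [-1.0, 0.5], [-0.5, -0.1]]
[ 0.4915  0.1996 -0.2161]
[[-0.4, -0.3], [-0.1, 0.1], [-0.2, -0.1], [0.8, 0.1]]
[ 0.4862  0.2046 -0.2147]
[[-0.6, 0.7], [0.1, -0.1], [0.1, -0.0], [0.3, -0.6]]
[ 0.496   0.2026 -0.2152]
[[0.2, -1.2], [0.3, -1.9], [-0.5, -0.4], [0.1, 0.1], [0.2, -0.3], [-0.5, -0.9]]
[ 0.496   0.1948 -0.2004]
[[0.2, 0.1], [-0.2, -0.1]]
[ 0.4972  0.2037 -0.2178]
[[-0.4, -0.1], [0.1, 0.5], [0.5, 0.0], [-0.2, -0.5]]
```

Request:
{"api": "step_arm", "payload": {"series": [[[-15,-7,-5],[0,0,-0.4]],[[-50,-24,-15],[0,0,-0.8]],[[-105,-50,-30],[0,0,-1.2]],[[-165,-78,-50],[0,0,-1.8]],[[-225,-106,-60],[0,0,-2.2]],[[-285,-134,-60],[0,0,-2.6]],[[-340,-160,-60],[0,0,-3]],[[-385,-181,-60],[0,0,-3.4]],[[-408,-192,-60],[0,0,-3.7]],[[-413,-194,-60],[0,0,-3.7]]]}}

```text
time_s: 1.4
tool_pos: [0.4894, 0.2022, 0.2981]
ee_rot: [[-0.976, 0.218, -0.001], [0.218, 0.976, -0.0], [0.001, -0.0, -1.0]]
contact_force: [0.7, 0.2, 0.2]
gripper_width: 0.0881
```

```bash
python3 - <<'E'
from h import *
import pickle
o=ctrl.get_obs(); im=ctrl.camera('wrist'); cv2.imwrite('pics/w1.png',im)
pickle.dump(o,open('w1.pkl','wb'))
for k in ('time_s','tool_pos','ee_rot','joints','contact_force'): print(k,np.round(o[k],4).tolist())
for p in ([.489,.203,-.2166],[.496,.2026,-.2152]): print(np.round(proj('wrist',pts(p,[(124,0,100),(-118,0,100),(-212,0,100),(100,20,110),(100,-20,110),(-100,20,110),(-100,-20,110)]),o),1).tolist())
# ground points
def gp(n,u,v,z):
    c=ctrl.calibration(n);d=np.linalg.inv(c['mtx'])@[u,v,1];R=np.array(c['R']);d=R.T@d;C=-R.T@np.array(c['t']);return np.round(C+d*(z-C[2])/d[2],3)
print('tumbler',gp('side',276,141,0.005),gp('scene',470,244,.005))
print('burner base',gp('side',432,228,0.01),'top',gp('side',455,190,.12),gp('scene',255,285,0.01))
print('jar',gp('side',266,229,0.01),gp('scene',345,192,.01))
E
```

```text
time_s 1.4
tool_pos [0.4894, 0.2022, 0.2981]
ee_rot [[-0.9761, 0.2175, -0.0012], [0.2175, 0.9761, -0.0002], [0.0011, -0.0004, -1.0]]
joints [0.1703, 0.2882, 1.3765, 0.0, 1.4781, -1.1812]
contact_force [0.6937, 0.1665, 0.178]
[[318.1, 267.8], [317.7, 78.4], [317.5, -17.7], [333.2, 255.3], [303.0, 255.3], [335.5, 94.1], [300.1, 94.2]]
[[319.0, 272.3], [318.6, 84.8], [318.3, -10.1], [334.1, 260.0], [304.0, 260.1], [336.2, 100.6], [301.1, 100.7]]
tumbler [0.432 0.406 0.005] [0.428 0.418 0.005]
burner base [ 0.889 -0.012  0.01 ] top [0.937 0.021 0.12 ] [0.894 0.014 0.01 ]
jar [ 0.434 -0.011  0.01 ] [0.432 0.003 0.01 ]
```

View pics/w1.png

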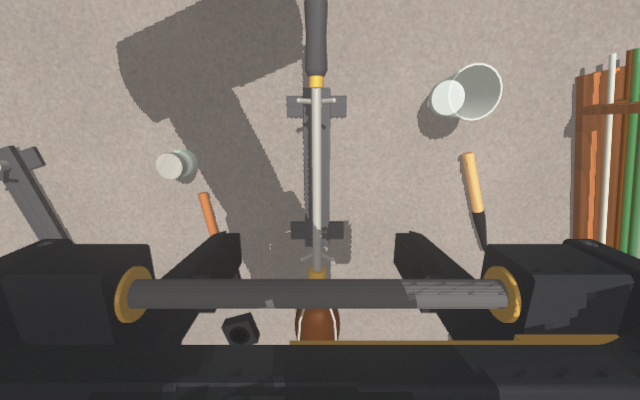

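```bash
python3 - <<'E'
import cv2
s=cv2.imread('pics/w1.png')
a=cv2.resize(s[60:140,270:370],None,fx=6,fy=6,interpolation=cv2.INTER_CUBIC)
b=cv2.resize(s[215:285,270:370],None,fx=6,fy=6,interpolation=cv2.INTER_CUBIC)
cv2.imwrite('pics/w1a.png',a);cv2.imwrite('pics/w1b.png',b)
E
```

```text
(no output)
```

View pics/w1a.png

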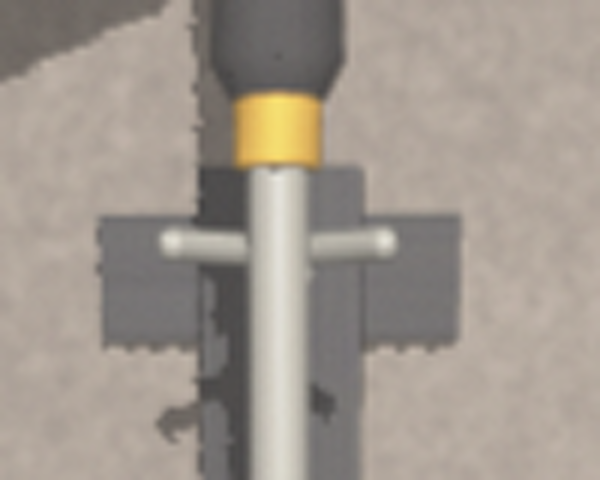

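View pics/w1b.png

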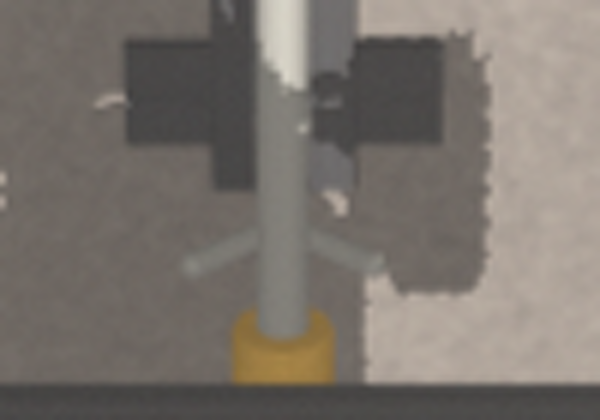

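```bash
python3 - <<'E'
from h import *
import pickle
o=pickle.load(open('w1.pkl','rb'))
W=lambda u,v,y0:(270+(u+.5)/6-.5,y0+(v+.5)/6-.5)
rest=[('wrist',o,[((-100,-20,110),W(172,242,60)),((-100,20,110),W(387,242,60)),((100,-20,110),W(193,267,215)),((100,20,110),W(377,264,215))])]
p,r=fit(rest,[.49,.2,-.21]);print('rest',np.round(p,4),np.round(r,1).tolist())
h=[('wrist',o,[((-118,0,111),W(279,166,60)),((124,0,106),W(282,338,215)),((-60,0,106),W(278,470,60))])]
p,r=fit(h,[.49,.2,-.21]);print('holder',np.round(p,4),np.round(r,1).tolist())
E
```

```text
rest [ 0.4943  0.2002 -0.214 ] [[0.3, -0.2], [-0.3, -0.4], [0.3, 0.2], [-0.3, 0.6]]
holder [ 0.4971  0.1991 -0.2171] [[-0.1, -1.9], [-0.1, 4.9], [0.2, 0.3]]
```

```bash
python3 - <<'E'
from h import *
import pickle
o=pickle.load(open('w1.pkl','rb'))
for d in (-6,-3,0,3):
  p=[.4943+d/1000*.977,.2002-d/1000*.214,-.214]
  print(d,np.round(proj('wrist',pts(p,[(-118,0,112),(-118,0,106),(124,0,106),(122,0,106),(124,0,112),(124,12,100),(-124,0,112)]),o)[:,1],1), np.round(proj('side',pts(p,[(-212,0,100),(-118,0,100),(124,0,100),(146,0,100),(293,0,100)]))[:,0],1),np.round(proj('scene',pts(p,[(-212,0,100),(-118,0,100),(124,0,100),(293,0,100)])),1).tolist())
E
```

```text
-6 [ 76.4  77.3 269.9 268.5 272.1 267.6  70.5] [220.3 250.  329.3 336.7 387.3] [[437.8, 172.9], [420.7, 184.9], [368.6, 221.3], [323.6, 252.9]]
-3 [ 79.4  80.2 271.8 270.5 274.1 269.6  73.5] [221.2 250.9 330.3 337.7 388.3] [[437.3, 173.3], [420.1, 185.3], [367.9, 221.9], [322.7, 253.5]]
0 [ 82.3  83.1 273.8 272.5 276.1 271.5  76.4] [222.1 251.9 331.3 338.7 389.4] [[436.8, 173.6], [419.5, 185.7], [367.2, 222.4], [321.8, 254.1]]
3 [ 85.2  85.9 275.8 274.5 278.1 273.4  79.4] [223.1 252.8 332.3 339.8 390.4] [[436.3, 174.0], [418.9, 186.1], [366.4, 222.9], [320.9, 254.7]]
```

Request:
{"api": "step_arm", "payload": {"series": [[[-6,-1,12],[0,0,0]],[[-6,-1,45],[0,0,0]],[[-6,-1,85],[0,0,0]],[[-6,-1,125],[0,0,0]],[[-6,-1,160],[0,0,0]],[[-6,-1,190],[0,0,0]],[[-6,-1,208],[0,0,0]],[[-6,-1,217],[0,0,0]],[[-6,-1,217],[0,0,0]]]}}

```text
time_s: 2.58
tool_pos: [0.494, 0.2013, 0.0815]
ee_rot: [[-0.977, 0.215, -0.001], [0.215, 0.977, -0.0], [0.001, -0.0, -1.0]]
contact_force: [-0.1, 0.5, -0.3]
gripper_width: 0.0885
```

```bash
cat > st.py <<'E'
from h import *
import sys
o=ctrl.get_obs()
for k in ('time_s','tool_pos','contact_force','ft_torque','gripper_width'): print(k,np.round(o[k],4).tolist())
R=np.array(o['ee_rot']);print('tool-frame torque',np.round(R.T@np.array(o['ft_torque']),3), 'world z-axis of tool', np.round(R[:,2],4))
for a in sys.argv[1:]:
    n,name=a.split(':'); cv2.imwrite(f'pics/{name}.png',ctrl.camera(n))
E
python3 st.py wrist:w2 side:s2
```

```text
time_s 2.575
tool_pos [0.494, 0.2013, 0.0815]
contact_force [-0.1274, 0.5128, -0.2934]
ft_torque [-0.053, 0.0379, 0.025]
gripper_width 0.0885
tool-frame torque [ 0.06   0.026 -0.025] world z-axis of tool [-6.e-04 -1.e-04 -1.e+00]
```

View pics/w2.png

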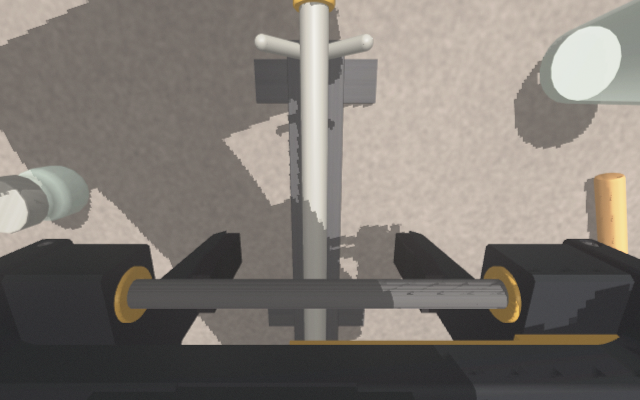

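View pics/s2.png

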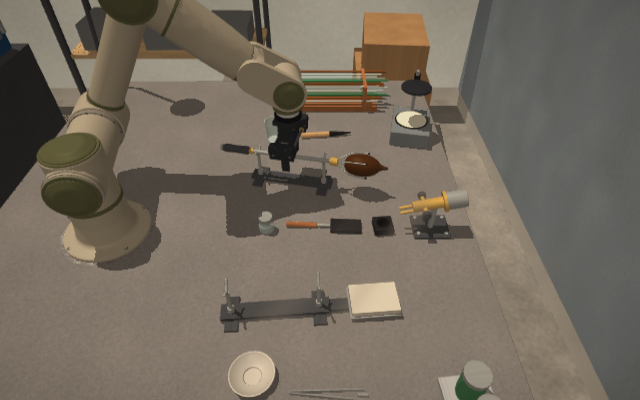

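Request:
{"api": "step_arm", "payload": {"series": [[[0,-1.2,0],[0,0,0]],[[0,-1.2,0],[0,0,0]]]}}

```text
time_s: 2.92
tool_pos: [0.4943, 0.1996, 0.0821]
ee_rot: [[-0.976, 0.216, 0.001], [0.216, 0.976, 0.0], [-0.001, 0.0, -1.0]]
contact_force: [0.3, -0.1, 0.4]
gripper_width: 0.0882
```

Request:
{"api": "step_arm", "payload": {"series": [[[0,0,0],[0,0,0]],[[0,0,0],[0,0,0]],[[0,0,0],[0,0,0]],[[0,0,0],[0,0,0]],[[0,0,0],[0,0,0]],[[0,0,0],[0,0,0]]], "claw": 0}}

```text
time_s: 3.68
tool_pos: [0.4942, 0.1997, 0.0817]
ee_rot: [[-0.977, 0.215, 0.0], [0.215, 0.977, 0.0], [-0.0, 0.0, -1.0]]
contact_force: [1.2, 0.5, 0.1]
gripper_width: 0.0303
```

```bash
python3 st.py wrist:w3
```

```text
time_s 3.675
tool_pos [0.4942, 0.1997, 0.0817]
contact_force [1.2365, 0.5465, 0.1127]
ft_torque [-0.0056, 0.0464, 0.0186]
gripper_width 0.0303
tool-frame torque [ 0.015  0.044 -0.019] world z-axis of tool [ 0.  0. -1.]
```

View pics/w3.png

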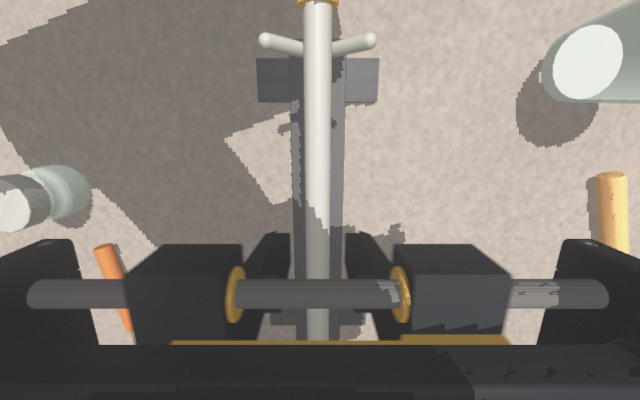

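Stem is centred (px 317) between the closing fingers; keep closing.

Request:
{"api": "step_arm", "payload": {"series": [[[0,0,0],[0,0,0]],[[0,0,0],[0,0,0]],[[0,0,0],[0,0,0]],[[0,0,0],[0,0,0]],[[0,0,0],[0,0,0]]], "claw": 0}}

```text
time_s: 4.35
tool_pos: [0.4942, 0.1997, 0.0817]
ee_rot: [[-0.976, 0.216, 0.0], [0.216, 0.976, 0.0], [-0.0, 0.0, -1.0]]
contact_force: [0.0, 1.0, -0.1]
gripper_width: 0.0103
```

```bash
python3 st.py side:s3
```

```text
time_s 4.35
tool_pos [0.4942, 0.1997, 0.0817]
contact_force [0.031, 1.0485, -0.0858]
ft_torque [0.1401, -0.0499, -0.0574]
gripper_width 0.0103
tool-frame torque [-0.148 -0.019  0.057] world z-axis of tool [ 1.e-04  1.e-04 -1.e+00]
```

Request:
{"api": "step_arm", "payload": {"series": [[[0,0,-2],[0,0,0]],[[0,0,-5],[0,0,0]],[[0,0,-8],[0,0,0]],[[0,0,-11],[0,0,0]],[[0,0,-12],[0,0,0]],[[0,0,-12],[0,0,0]],[[0,0,-12],[0,0,0]]]}}

```text
time_s: 5.28
tool_pos: [0.4941, 0.1996, 0.0936]
ee_rot: [[-0.976, 0.216, -0.0], [0.216, 0.976, -0.0], [0.0, -0.0, -1.0]]
contact_force: [-0.1, 0.7, -6.1]
gripper_width: 0.0104
```

```bash
python3 st.py side:s4 scene:c4; python3 - <<'E'
import cv2,numpy as np
a=[cv2.imread(f'pics/{n}.png') for n in('s3','s4')]
cv2.imwrite('pics/s34.png',np.vstack([cv2.resize(i[130:200,210:400],None,fx=4,fy=4,interpolation=cv2.INTER_CUBIC) for i in a]))
s=cv2.imread('pics/c4.png');cv2.imwrite('pics/c4a.png',cv2.resize(s[150:270,310:450],None,fx=5,fy=5,interpolation=cv2.INTER_CUBIC))
E
```

```text
time_s 5.275
tool_pos [0.4941, 0.1996, 0.0936]
contact_force [-0.0814, 0.7186, -6.1483]
ft_torque [0.0326, 0.0941, -0.0071]
gripper_width 0.0104
tool-frame torque [-0.012  0.099  0.007] world z-axis of tool [-2.e-04 -0.e+00 -1.e+00]
```

View pics/s34.png

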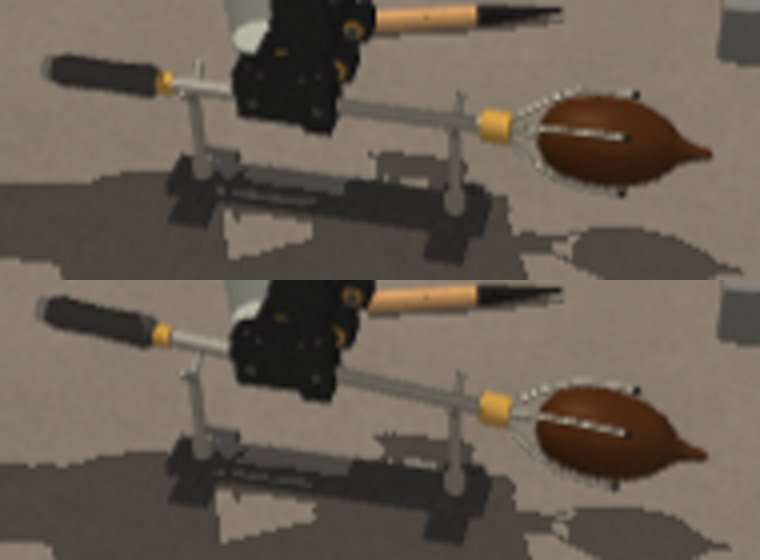

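View pics/c4a.png

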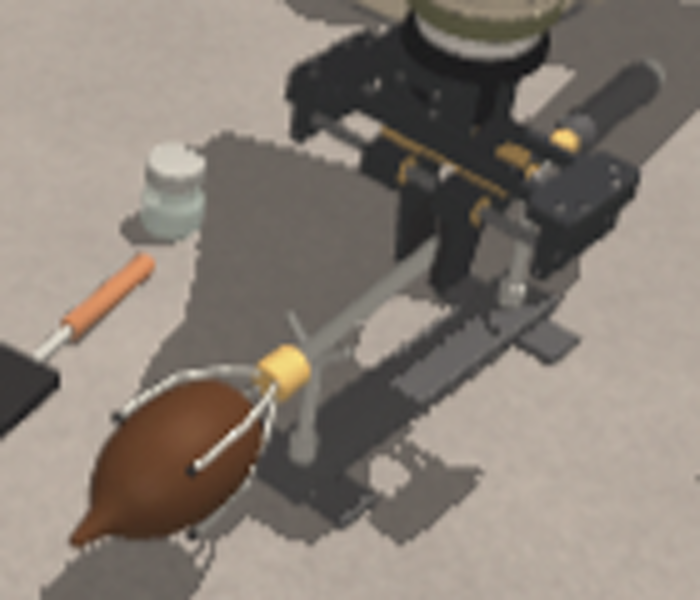

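Request:
{"api": "step_arm", "payload": {"series": [[[0,0,3],[0,0,0]],[[0,0,6],[0,0,0]],[[0,0,9],[0,0,0]],[[0,0,11],[0,0,0]],[[0,0,12],[0,0,0]],[[0,0,12],[0,0,0]]]}}

```text
time_s: 6.12
tool_pos: [0.4942, 0.1996, 0.0818]
ee_rot: [[-0.976, 0.216, 0.0], [0.216, 0.977, -0.0], [-0.0, 0.0, -1.0]]
contact_force: [0.0, -0.5, -4.9]
gripper_width: 0.0104
```

Request:
{"api": "step_arm", "payload": {"series": [[[0,0,0],[0,0,0]],[[0,0,0],[0,0,0]],[[0,0,0],[0,0,0]],[[0,0,0],[0,0,0]],[[-5,0,0],[0,0,0]],[[-13,0,0],[0,0,0]],[[-21,0,0],[0,0,0]],[[-25,0,0],[0,0,0]],[[-26,0,0],[0,0,0]],[[-26,0,0],[0,0,0]]], "claw": 0.4}}

```text
time_s: 7.38
tool_pos: [0.5195, 0.194, 0.0817]
ee_rot: [[-0.976, 0.216, -0.0], [0.216, 0.976, -0.0], [0.0, -0.0, -1.0]]
contact_force: [0.6, 0.4, 0.2]
gripper_width: 0.0355
```

```bash
python3 st.py wrist:w5 side:s5; python3 - <<'E'
import cv2,numpy as np
a=[cv2.imread(f'pics/{n}.png') for n in('s3','s5')]
cv2.imwrite('pics/s35.png',np.vstack([cv2.resize(i[130:200,210:400],None,fx=4,fy=4,interpolation=cv2.INTER_CUBIC) for i in a]))
E
```

```text
time_s 7.375
tool_pos [0.5195, 0.194, 0.0817]
contact_force [0.589, 0.3538, 0.1776]
ft_torque [0.0227, 0.0512, -0.0114]
gripper_width 0.0355
tool-frame torque [-0.011  0.055  0.011] world z-axis of tool [-2.e-04 -0.e+00 -1.e+00]
```

View pics/s35.png

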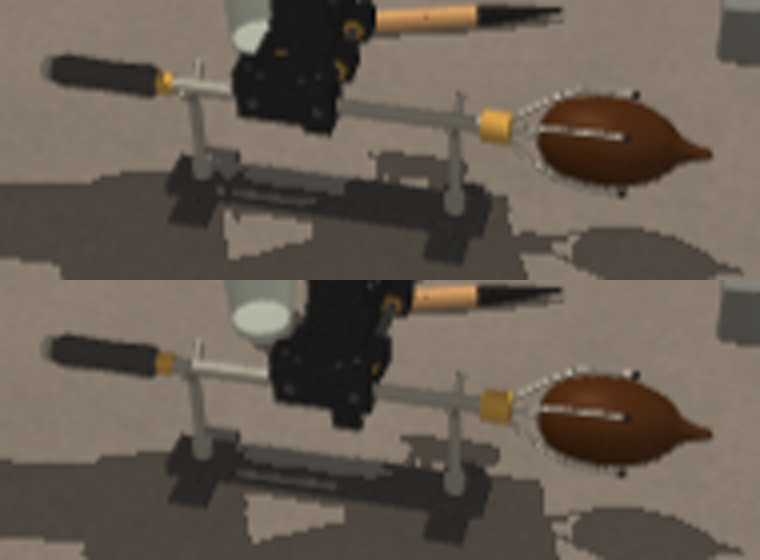

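View pics/w5.png

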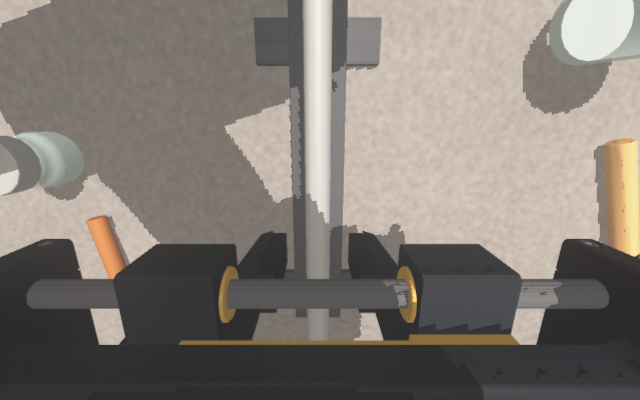

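Request:
{"api": "step_arm", "payload": {"series": [[[0,0,0],[0,0,0]],[[0,0,0],[0,0,0]],[[0,0,0],[0,0,0]],[[0,0,0],[0,0,0]],[[0,0,0],[0,0,0]],[[0,0,0],[0,0,0]],[[0,0,0],[0,0,0]]], "claw": 0}}

```text
time_s: 8.35
tool_pos: [0.5195, 0.1941, 0.0817]
ee_rot: [[-0.977, 0.216, -0.0], [0.216, 0.977, 0.0], [0.0, 0.0, -1.0]]
contact_force: [0.7, 0.9, -1.5]
gripper_width: 0.0099
```

Request:
{"api": "step_arm", "payload": {"series": [[[0,0,-2],[0,0,0]],[[0,0,-5],[0,0,0]],[[0,0,-8],[0,0,0]],[[0,0,-11],[0,0,0]],[[0,0,-12],[0,0,0]],[[0,0,-12],[0,0,0]],[[0,0,-12],[0,0,0]]]}}

```text
time_s: 9.22
tool_pos: [0.5195, 0.1941, 0.0936]
ee_rot: [[-0.977, 0.216, -0.0], [0.216, 0.977, -0.0], [0.0, -0.0, -1.0]]
contact_force: [-0.1, -0.3, -6.8]
gripper_width: 0.0101
```

```bash
python3 st.py side:s6; python3 - <<'E'
import cv2,numpy as np
a=[cv2.imread(f'pics/{n}.png') for n in('s5','s6')]
cv2.imwrite('pics/s56.png',np.vstack([cv2.resize(i[130:200,210:400],None,fx=4,fy=4,interpolation=cv2.INTER_CUBIC) for i in a]))
E
```

```text
time_s 9.225
tool_pos [0.5195, 0.1941, 0.0936]
contact_force [-0.0939, -0.3069, -6.771]
ft_torque [-0.0139, -0.059, 0.0478]
gripper_width 0.0101
tool-frame torque [ 0.001 -0.061 -0.048] world z-axis of tool [-2.e-04 -0.e+00 -1.e+00]
```

View pics/s56.png

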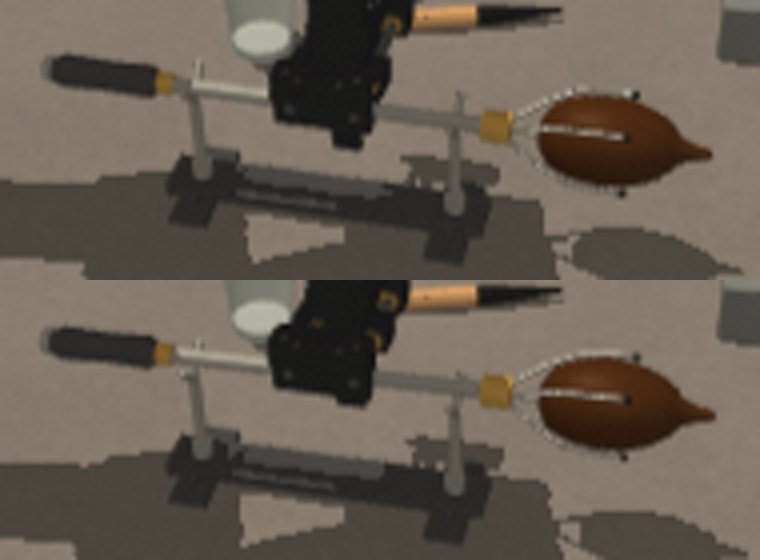

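```bash
python3 - <<'E'
import cv2,numpy as np
r=[]
for x0 in (215,310):
    r.append(np.hstack([cv2.resize(cv2.imread(f'pics/{n}.png')[135:185,x0:x0+50 if x0==215 else x0+85],None,fx=(8 if x0==215 else 4.7),fy=(8 if x0==215 else 4.7),interpolation=cv2.INTER_CUBIC) for n in('s5','s6')]))
cv2.imwrite('pics/e1.png',r[0]);cv2.imwrite('pics/e2.png',r[1])
E
```

```text
(no output)
```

View pics/e1.png

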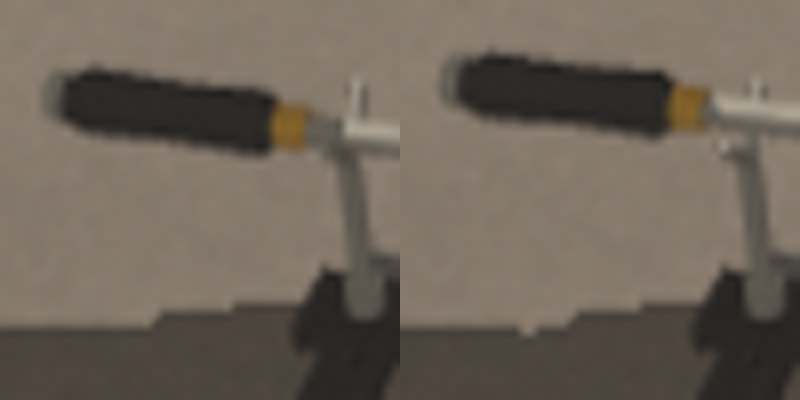

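View pics/e2.png

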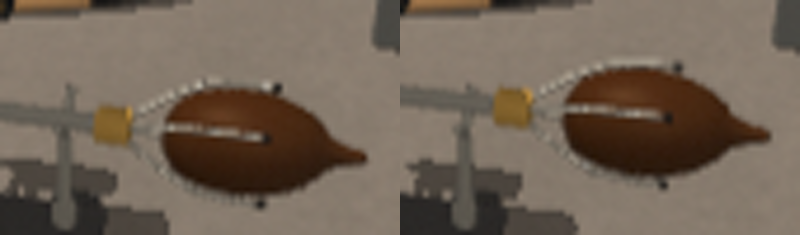

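```bash
python3 - <<'E'
from h import *
yaw=-.2155; m=np.array([.4904,.201])
def P(s,z,pitch):
    s=np.array(s)/1000; d=[np.cos(yaw)*np.cos(pitch),np.sin(yaw)*np.cos(pitch),np.sin(pitch)]
    return np.array([m[0],m[1],z])+s[:,None]*d
S=[-212,-118,135,293]
p0=proj('side',P(S,.1,0))
for dz,pt in((.012,0),(.012,.5),(.012,1),(.012,1.5)):
    print(dz,pt,np.round(proj('side',P(S,.1+dz-.03*np.sin(np.radians(pt)),np.radians(pt)))-p0,1).tolist())
E
```

```text
0.012 0 [[-0.6, -3.2], [-0.5, -3.2], [0.1, -3.3], [0.4, -3.3]]
0.012 0.5 [[-0.5, -2.7], [-0.4, -2.9], [0.1, -3.5], [0.5, -3.9]]
0.012 1 [[-0.4, -2.1], [-0.4, -2.5], [0.1, -3.8], [0.6, -4.6]]
0.012 1.5 [[-0.3, -1.5], [-0.3, -2.2], [0.1, -4.0], [0.7, -5.2]]
```

Request:
{"api": "step_arm", "payload": {"series": [[[0,0,3],[0,0,0]],[[0,0,6],[0,0,0]],[[0,0,9],[0,0,0]],[[0,0,11],[0,0,0]],[[0,0,12],[0,0,0]],[[0,0,12],[0,0,0]]]}}

```text
time_s: 10.02
tool_pos: [0.5196, 0.1942, 0.0819]
ee_rot: [[-0.977, 0.215, 0.0], [0.215, 0.977, 0.0], [-0.0, 0.0, -1.0]]
contact_force: [-0.4, 1.9, -4.3]
gripper_width: 0.01
```

Request:
{"api": "step_arm", "payload": {"series": [[[0,0,0],[0,0,0]],[[0,0,0],[0,0,0]],[[0,0,0],[0,0,0]],[[3,0,0],[0,0,0]],[[6,0,0],[0,0,0]],[[7,0,0],[0,0,0]],[[7,0,0],[0,0,0]]], "claw": 0.25}}

```text
time_s: 10.9
tool_pos: [0.5127, 0.1956, 0.0818]
ee_rot: [[-0.977, 0.215, 0.0], [0.215, 0.977, -0.0], [-0.0, -0.0, -1.0]]
contact_force: [-0.1, 1.1, 0.3]
gripper_width: 0.0221
```

```bash
python3 st.py side:s7
```

```text
time_s 10.9
tool_pos [0.5127, 0.1956, 0.0818]
contact_force [-0.1151, 1.1108, 0.3272]
ft_torque [0.0228, -0.0051, -0.0313]
gripper_width 0.0221
tool-frame torque [-0.023 -0.     0.031] world z-axis of tool [ 0. -0. -1.]
```

Request:
{"api": "step_arm", "payload": {"series": [[[0,0,0],[0,0,0]],[[0,0,0],[0,0,0]],[[0,0,0],[0,0,0]],[[0,0,0],[0,0,0]],[[0,0,0],[0,0,0]],[[0,0,0],[0,0,0]]], "claw": 0}}

```text
time_s: 11.7
tool_pos: [0.5127, 0.1956, 0.0817]
ee_rot: [[-0.977, 0.216, 0.0], [0.216, 0.977, 0.0], [-0.0, 0.0, -1.0]]
contact_force: [1.1, 0.7, -0.9]
gripper_width: 0.0099
```

Request:
{"api": "step_arm", "payload": {"series": [[[0,0,-2],[0,0,0]],[[0,0,-5],[0,0,0]],[[0,0,-8],[0,0,0]],[[0,0,-11],[0,0,0]],[[0,0,-12],[0,0,0]],[[0,0,-12],[0,0,0]],[[0,0,-12],[0,0,0]]]}}

```text
time_s: 12.58
tool_pos: [0.5126, 0.1955, 0.0936]
ee_rot: [[-0.976, 0.216, -0.0], [0.216, 0.976, -0.0], [0.0, -0.0, -1.0]]
contact_force: [0.3, -0.5, -6.3]
gripper_width: 0.0102
```

```bash
python3 st.py side:s8; python3 - <<'E'
import cv2,numpy as np
r=[]
for x0 in (215,310):
    r.append(np.hstack([cv2.resize(cv2.imread(f'pics/{n}.png')[135:185,x0:x0+50 if x0==215 else x0+85],None,fx=(8 if x0==215 else 4.7),fy=(8 if x0==215 else 4.7),interpolation=cv2.INTER_CUBIC) for n in('s7','s8')])[:,:799])
cv2.imwrite('pics/e3.png',np.vstack([np.pad(i,((0,0),(0,800-i.shape[1]),(0,0))) for i in r])[:600])
E
```

```text
time_s 12.575
tool_pos [0.5126, 0.1955, 0.0936]
contact_force [0.2923, -0.5243, -6.2682]
ft_torque [0.0606, -0.0063, -0.0121]
gripper_width 0.0102
tool-frame torque [-0.061  0.007  0.012] world z-axis of tool [-2.e-04 -0.e+00 -1.e+00]
```

View pics/e3.png

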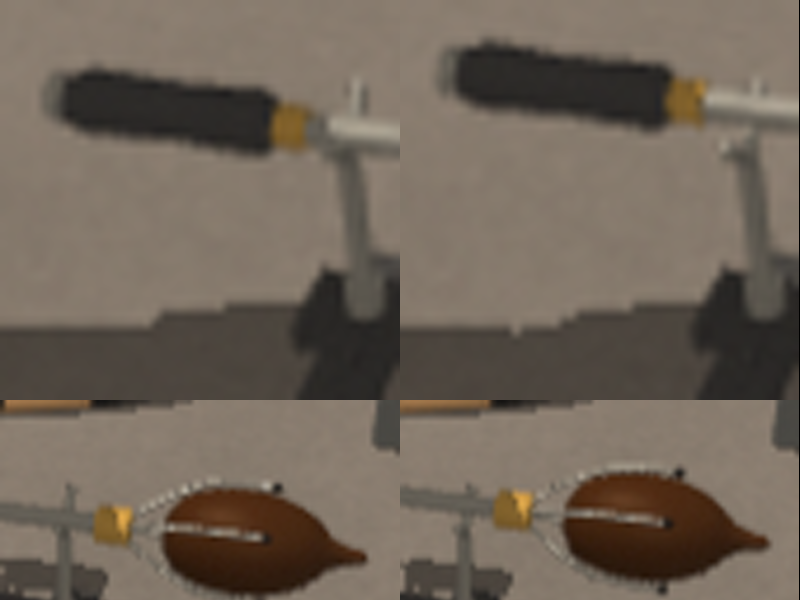

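Request:
{"api": "step_arm", "payload": {"series": [[[0,0,-3],[0,0,0]],[[0,0,-12],[0,0,0]],[[0,0,-28],[0,0,0]],[[0,0,-50],[0,0,0]],[[0,0,-76],[0,0,0]],[[0,0,-104],[0,0,0]],[[0,0,-130],[0,0,0]],[[0,0,-152],[0,0,0]],[[0,0,-168],[0,0,0]],[[0,0,-177],[0,0,0]]]}}

```text
time_s: 13.88
tool_pos: [0.5127, 0.1956, 0.2725]
ee_rot: [[-0.977, 0.215, 0.002], [0.215, 0.977, 0.0], [-0.002, 0.001, -1.0]]
contact_force: [-0.0, -0.4, -6.5]
gripper_width: 0.0098
```

Request:
{"api": "step_arm", "payload": {"series": [[[0,0,-3],[0,0,0]],[[0,0,-3],[0,0,0]]]}}

```text
time_s: 14.12
tool_pos: [0.5126, 0.1955, 0.2735]
ee_rot: [[-0.976, 0.216, -0.0], [0.216, 0.976, -0.0], [0.0, -0.0, -1.0]]
contact_force: [-0.4, 0.9, -6.3]
gripper_width: 0.0103
```

```bash
python3 st.py side:s9 scene:c9
```

```text
time_s 14.125
tool_pos [0.5126, 0.1955, 0.2735]
contact_force [-0.362, 0.9489, -6.263]
ft_torque [-0.0326, -0.0364, 0.0127]
gripper_width 0.0103
tool-frame torque [ 0.024 -0.043 -0.013] world z-axis of tool [-5.e-04 -1.e-04 -1.e+00]
```

View pics/s9.png

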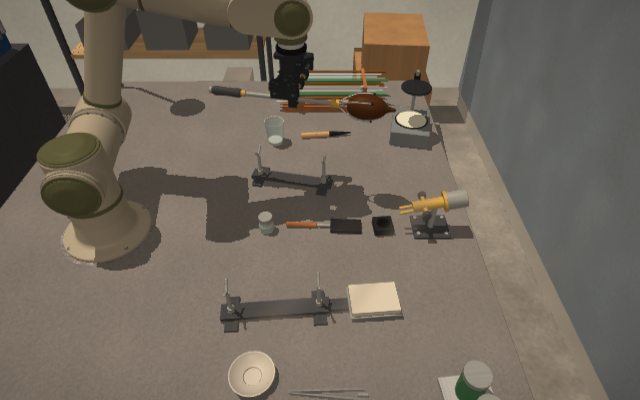

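View pics/c9.png

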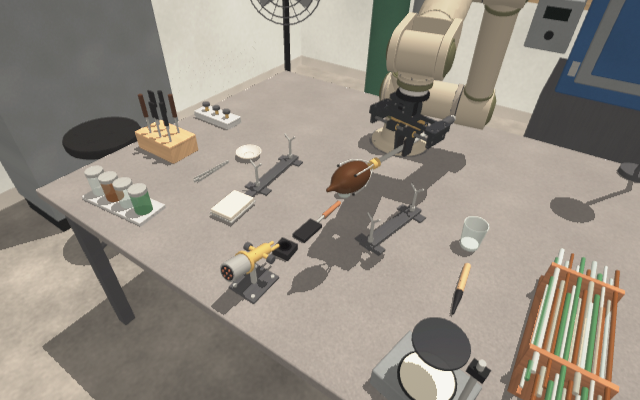

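Request:
{"api": "step_arm", "payload": {"series": [[[0,-0.5,0],[0,0,0]],[[-0.7,-3.8,0],[0,0,-0.1]],[[-2.3,-11.8,0],[0,0,-0.4]],[[-5,-25.7,0],[0,0,-0.9]],[[-8.9,-46,0],[0,0,-1.7]],[[-14.1,-72.4,0],[0,0,-2.6]],[[-20.3,-104.4,0],[0,0,-3.8]],[[-27.4,-140.9,0],[0,0,-5.1]],[[-35.2,-180.7,0],[0,0,-6.5]],[[-43.2,-222,0],[0,0,-8]]]}}

```text
time_s: 15.48
tool_pos: [0.5066, -0.0325, 0.2739]
ee_rot: [[-0.997, 0.077, 0.0], [0.077, 0.997, -0.0], [-0.0, -0.0, -1.0]]
contact_force: [1.6, -0.1, -6.2]
gripper_width: 0.0099
```

Request:
{"api": "step_arm", "payload": {"series": [[[-2.2,-42,0],[0,0,-1.5]],[[-4.3,-82.4,0],[0,0,-2.9]],[[-6.3,-119.6,0],[0,0,-4.2]],[[-8,-152.2,0],[0,0,-5.4]],[[-9.4,-179.1,0],[0,0,-6.3]],[[-10.5,-199.6,0],[0,0,-7.1]],[[-11.3,-213.8,0],[0,0,-7.6]],[[-11.7,-222,0],[0,0,-7.9]],[[-11.9,-225.3,0],[0,0,-8]],[[-11.9,-225.8,0],[0,0,-8]]]}}

```text
time_s: 16.73
tool_pos: [0.5014, -0.2563, 0.2738]
ee_rot: [[-0.998, -0.062, 0.0], [-0.062, 0.998, 0.0], [-0.0, 0.0, -1.0]]
contact_force: [-0.0, -0.3, -6.1]
gripper_width: 0.0102
```

Request:
{"api": "step_arm", "payload": {"series": [[[0,0,0],[0,0,0]],[[0,0,0],[0,0,0]]]}}

```text
time_s: 16.98
tool_pos: [0.5015, -0.2562, 0.2738]
ee_rot: [[-0.998, -0.062, 0.0], [-0.062, 0.998, 0.0], [-0.0, 0.0, -1.0]]
contact_force: [0.6, -0.0, -6.8]
gripper_width: 0.0099
```

```bash
python3 st.py; python3 - <<'E'
from h import *
import pickle
o=ctrl.get_obs(); pickle.dump(o,open('w10.pkl','wb')); cv2.imwrite('pics/w10.png',ctrl.camera('wrist')); cv2.imwrite('pics/s10.png',ctrl.camera('side')); cv2.imwrite('pics/c10.png',ctrl.camera('scene'))
print(np.round(o['ee_rot'],4).tolist())
E
```

```text
time_s 16.975
tool_pos [0.5015, -0.2562, 0.2738]
contact_force [0.5638, -0.0138, -6.7652]
ft_torque [0.0697, -0.0563, -0.0211]
gripper_width 0.0099
tool-frame torque [-0.066 -0.061  0.021] world z-axis of tool [ 1.e-04  0.e+00 -1.e+00]
[[-0.9981, -0.0624, 0.0001], [-0.0624, 0.9981, 0.0], [-0.0001, 0.0, -1.0]]
```

View pics/w10.png

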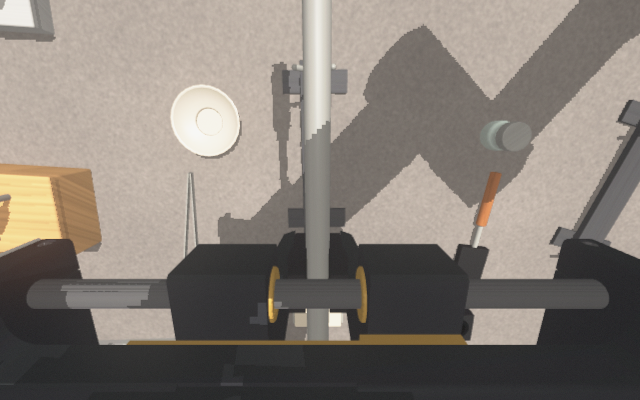

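View pics/s10.png

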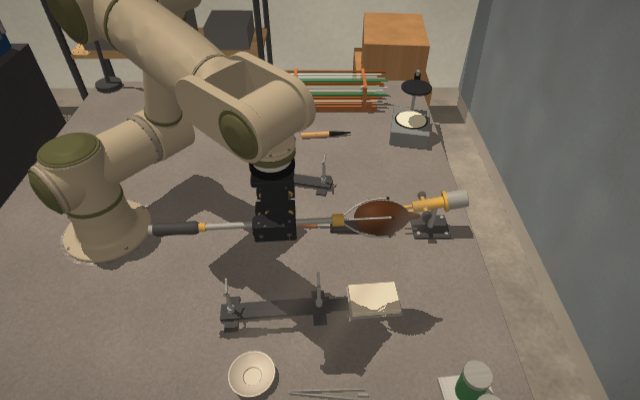

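```bash
python3 - <<'E'
import cv2
s=cv2.imread('pics/w10.png')
cv2.imwrite('pics/w10a.png',cv2.resize(s[50:110,270:370],None,fx=7,fy=7,interpolation=cv2.INTER_CUBIC))
cv2.imwrite('pics/w10b.png',cv2.resize(s[195:265,270:370],None,fx=7,fy=7,interpolation=cv2.INTER_CUBIC))
E
```

```text
(no output)
```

View pics/w10a.png

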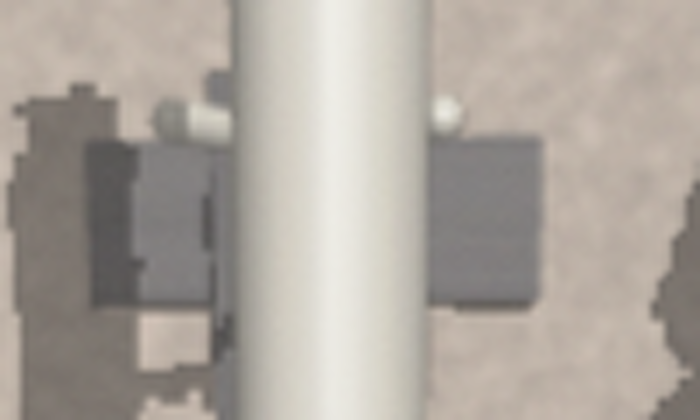

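View pics/w10b.png

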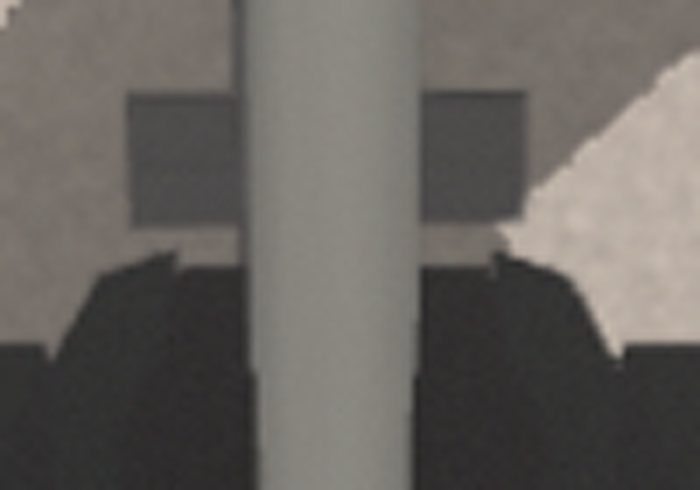

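```bash
python3 - <<'E'
from h import *
import pickle
o1=pickle.load(open('w1.pkl','rb'));o2=pickle.load(open('w10.pkl','rb'))
def W(u,v,y0,s): return (270+(u+.5)/s-.5,y0+(v+.5)/s-.5)
def back(o,px,z):
    c=ctrl.calibration('wrist');T=np.eye(4);T[:3,:3]=o['ee_rot'];T[:3,3]=o['tool_pos'];M=T@np.array(c['mount'])
    d=M[:3,:3]@np.linalg.inv(c['mtx'])@[*px,1]; return M[:3,3]+d*(z-M[2,3])/d[2]
p1=[.4943,.2002,-.214]; R=np.array([[np.cos(p1[2]),-np.sin(p1[2])],[np.sin(p1[2]),np.cos(p1[2])]])
a=[(100,215,60),(462,215,60),(103,347,60),(458,345,60),(126,40,215),(442,40,215),(128,143,215),(442,143,215)]
b=[(88,143,50),(541,140,50),(93,305,50),(537,300,50),(128,93,195),(527,93,195),(132,225,195),(523,222,195)]
for z in (.004,.010):
    loc=[R.T@(back(o1,W(*q,6),z)[:2]-p1[:2])*1000 for q in a]; print(np.round(loc,1).tolist())
    m=[((*l,z*1000),W(*q,7)) for l,q in zip(loc,b)]
    m+=[((-100,-20,110),W(168,117,50,7)),((-100,20,110),W(445,112,50,7))]
    p,r=fit([('wrist',o2,m)],[.478,-.258,.063]);print(z,np.round(p,4),np.round(r,1).tolist())
    p,r=fit([('wrist',o2,m[:8])],[.478,-.258,.063]);print(z,np.round(p,4))
# stem lateral/yaw in wrist w10: centre at rear crop v=200 u=(240+427)/2 ; front crop
z=o2['tool_pos'][2]+.019
for q in ((331,20,50),(331,400,50),(333,20,195),(335,450,195)): 
    X=back(o2,W(*q,7),z+.0); print(np.round(X,4))
t=np.array(o2['tool_pos']);print('tcp',t)
E
```

```text
[[-114.4, -44.9], [-113.9, 45.1], [-83.0, -45.2], [-83.0, 44.8], [84.5, -44.5], [84.9, 44.1], [115.6, -44.9], [116.1, 44.7]]
0.004 [ 0.4762 -0.2604  0.0754] [[-0.4, -0.1], [0.2, -0.2], [-0.3, 1.1], [0.2, 1.0], [0.0, 0.2], [-0.5, -0.2], [0.0, -0.0], [0.2, -0.0], [0.4, -0.5], [-0.0, -0.3]]
0.004 [ 0.4759 -0.2603  0.0745]
[[-113.8, -44.2], [-113.4, 44.5], [-82.8, -44.6], [-82.9, 44.2], [82.3, -43.9], [82.8, 43.5], [113.0, -44.3], [113.5, 44.1]]
0.01 [ 0.4764 -0.2604  0.0755] [[-0.5, -0.3], [0.2, -0.4], [-0.4, 1.0], [0.2, 0.8], [0.0, 0.1], [-0.4, -0.3], [-0.0, -0.1], [0.3, -0.1], [0.4, -0.2], [-0.0, -0.1]]
0.01 [ 0.4763 -0.2603  0.0745]
[ 0.4047 -0.2627  0.2928]
[ 0.4259 -0.2613  0.2928]
[ 0.4666 -0.2587  0.2928]
[ 0.4986 -0.2565  0.2928]
tcp [ 0.50149808 -0.25623949  0.27378713]
```

```bash
python3 - <<'E'
from h import *
yaw=.066
for a in (17,23,29):
    S=np.array([-212,-112,124,146,293])-a
    P=np.c_[.5015+S/1000*np.cos(yaw),-.2562+S/1000*np.sin(yaw),np.full(5,.2928)]
    print(a,np.round(proj('side',P),1).tolist(),np.round(proj('scene',P),1).tolist())
s=cv2.imread('pics/s10.png')
cv2.imwrite('pics/s10a.png',np.vstack([cv2.resize(s[200:250,140:260],None,fx=6,fy=6,interpolation=cv2.INTER_CUBIC),cv2.resize(s[190:240,315:435],None,fx=6,fy=6,interpolation=cv2.INTER_CUBIC)]))
E
```

```text
17 [[152.1, 229.1], [207.5, 226.1], [334.7, 219.2], [346.3, 218.5], [422.8, 214.4]] [[305.2, 74.8], [289.1, 84.6], [243.1, 112.4], [238.1, 115.4], [200.9, 137.9]]
23 [[148.8, 229.3], [204.2, 226.3], [331.5, 219.3], [343.1, 218.7], [419.8, 214.5]] [[306.1, 74.3], [290.1, 83.9], [244.4, 111.6], [239.5, 114.6], [202.6, 136.9]]
29 [[145.4, 229.5], [200.9, 226.5], [328.3, 219.5], [339.9, 218.9], [416.7, 214.7]] [[307.0, 73.7], [291.1, 83.3], [245.7, 110.8], [240.8, 113.7], [204.2, 135.9]]
```

View pics/s10a.png

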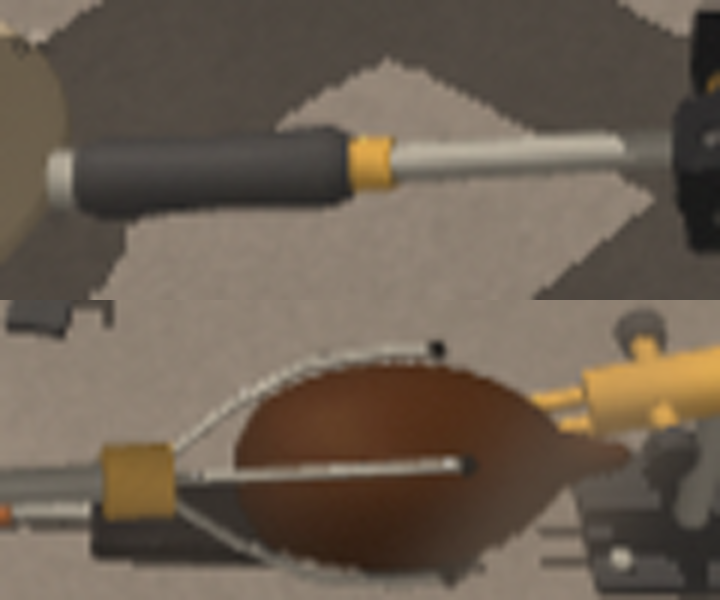

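View pics/c10.png

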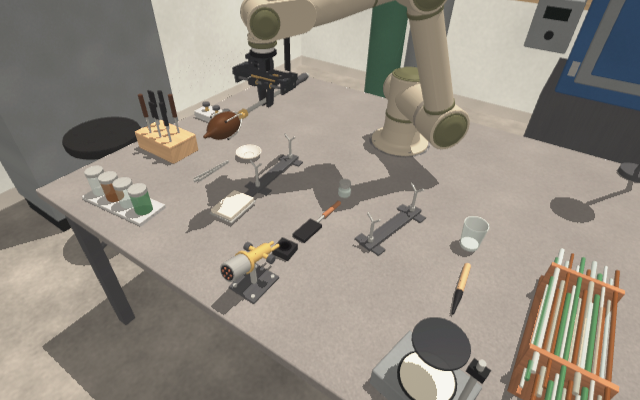

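Request:
{"api": "step_arm", "payload": {"series": [[[1,-1,3],[0,0,-0.2]],[[2,-2,12],[0,0,-0.5]],[[2.6,-2.3,28],[0,0,-0.6]],[[2.6,-2.3,48],[0,0,-0.6]],[[2.6,-2.3,72],[0,0,-0.6]],[[2.6,-2.3,96],[0,0,-0.6]],[[2.6,-2.3,118],[0,0,-0.6]],[[2.6,-2.3,136],[0,0,-0.6]],[[2.6,-2.3,146],[0,0,-0.6]],[[2.6,-2.3,150],[0,0,-0.6]]]}}

```text
time_s: 18.38
tool_pos: [0.4988, -0.259, 0.1233]
ee_rot: [[-0.997, -0.072, -0.0], [-0.072, 0.997, 0.0], [0.0, 0.0, -1.0]]
contact_force: [0.3, -0.2, -6.2]
gripper_width: 0.0101
```

Request:
{"api": "step_arm", "payload": {"series": [[[0,0,0],[0,0,0]],[[0,0,0],[0,0,0]]]}}

```text
time_s: 18.62
tool_pos: [0.4992, -0.2592, 0.1243]
ee_rot: [[-0.997, -0.072, 0.001], [-0.072, 0.997, -0.001], [-0.001, -0.001, -1.0]]
contact_force: [0.3, 0.9, -7.0]
gripper_width: 0.0102
```

```bash
python3 st.py; python3 - <<'E'
from h import *
import pickle
o=ctrl.get_obs(); pickle.dump(o,open('w11.pkl','wb')); w=ctrl.camera('wrist');s=ctrl.camera('side'); c=ctrl.camera('scene')
print(np.round(o['ee_rot'],4).tolist())
cv2.imwrite('pics/w11.png',w)
cv2.imwrite('pics/s11.png',cv2.resize(s[230:340,150:420],None,fx=2.9,fy=2.9,interpolation=cv2.INTER_CUBIC))
cv2.imwrite('pics/c11.png',cv2.resize(c[80:220,190:320],None,fx=4.2,fy=4.2,interpolation=cv2.INTER_CUBIC))
E
```

```text
time_s 18.625
tool_pos [0.4992, -0.2592, 0.1243]
contact_force [0.3088, 0.8797, -6.9602]
ft_torque [0.0399, 0.0267, 0.0215]
gripper_width 0.0102
tool-frame torque [-0.042  0.024 -0.021] world z-axis of tool [ 1.e-03 -8.e-04 -1.e+00]
[[-0.9974, -0.0724, 0.001], [-0.0724, 0.9974, -0.0008], [-0.0009, -0.0008, -1.0]]
```

View pics/w11.png

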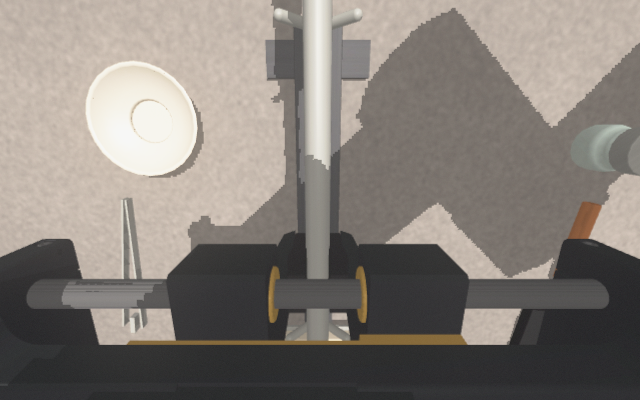

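View pics/s11.png

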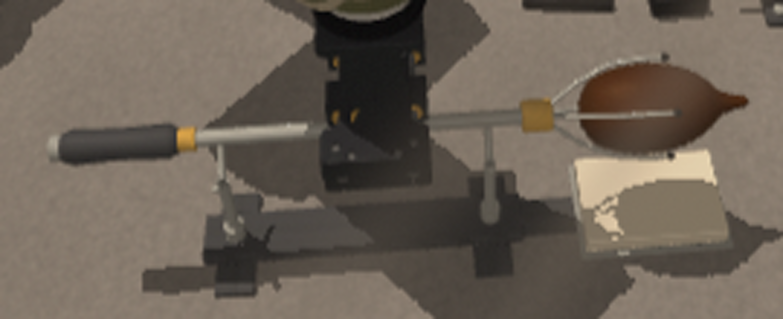

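View pics/c11.png

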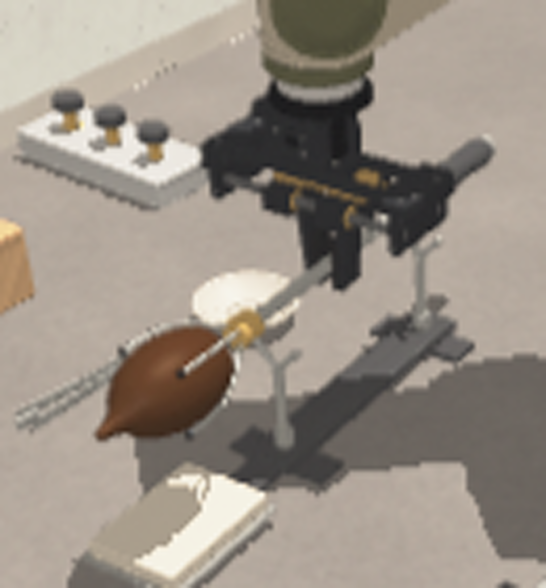

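```bash
python3 - <<'E'
from h import *
import pickle
o=pickle.load(open('w11.pkl','rb'))
p=[.4762,-.2604,.0755]
print(np.round(proj('wrist',pts(p,[(-100,-20,110),(-100,20,110),(-100,0,110),(-100,0,143),(-50,0,143)]),o),1).tolist())
im=cv2.imread('pics/w11.png');cv2.imwrite('pics/w11a.png',cv2.resize(im[0:90,260:380],None,fx=6,fy=6,interpolation=cv2.INTER_CUBIC))
E
```

```text
[[278.3, 11.6], [357.7, 11.4], [318.0, 11.5], [318.3, -21.3], [318.5, 113.3]]
```

View pics/w11a.png

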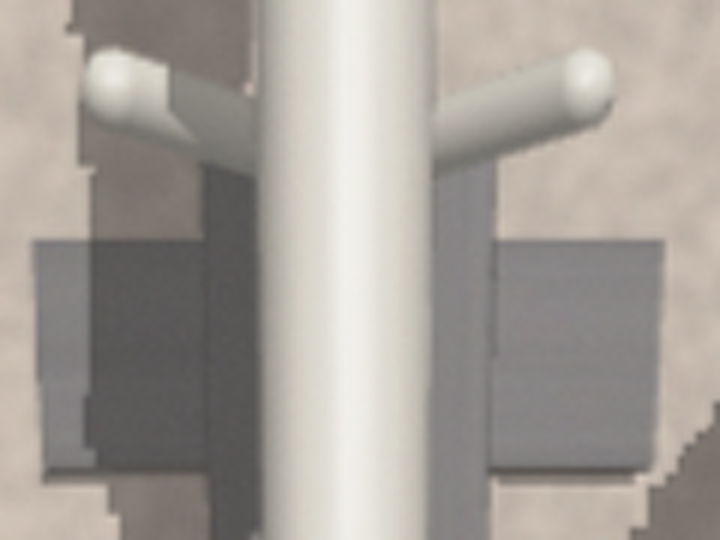

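Request:
{"api": "step_arm", "payload": {"series": [[[0,0,4],[0,0,0]],[[0,0,11],[0,0,0]],[[0,0,18],[0,0,0]],[[0,0,25],[0,0,0]],[[0,0,31],[0,0,0]],[[0,0,35],[0,0,0]],[[0,0,38],[0,0,0]],[[0,0,40],[0,0,0]],[[0,0,41],[0,0,0]],[[0,0,41],[0,0,0]]]}}

```text
time_s: 20.02
tool_pos: [0.499, -0.2591, 0.0828]
ee_rot: [[-0.997, -0.072, 0.0], [-0.072, 0.997, -0.0], [-0.0, -0.0, -1.0]]
contact_force: [-0.1, 0.3, -6.4]
gripper_width: 0.0098
```

Request:
{"api": "step_arm", "payload": {"series": [[[0,0,0.5],[0,0,0]],[[0,0,1],[0,0,0]],[[0,0,1],[0,0,0]]]}}

```text
time_s: 20.4
tool_pos: [0.499, -0.259, 0.0819]
ee_rot: [[-0.997, -0.073, 0.0], [-0.073, 0.997, -0.0], [-0.0, -0.0, -1.0]]
contact_force: [-0.6, 1.3, -4.5]
gripper_width: 0.0098
```

```bash
cat > v.py <<'E'
from h import *
import sys
t=sys.argv[1]
w=ctrl.camera('wrist');s=ctrl.camera('side'); c=ctrl.camera('scene')
cv2.imwrite(f'pics/w{t}.png',w);cv2.imwrite(f'pics/sf{t}.png',s)
cv2.imwrite(f'pics/s{t}.png',cv2.resize(s[240:340,150:420],None,fx=2.9,fy=2.9,interpolation=cv2.INTER_CUBIC))
cv2.imwrite(f'pics/c{t}.png',cv2.resize(c[90:220,190:320],None,fx=4.5,fy=4.5,interpolation=cv2.INTER_CUBIC))
E
python3 st.py; python3 v.py 12
```

```text
time_s 20.4
tool_pos [0.499, -0.259, 0.0819]
contact_force [-0.5924, 1.332, -4.4765]
ft_torque [0.104, 0.0254, 0.0236]
gripper_width 0.0098
tool-frame torque [-0.106  0.018 -0.024] world z-axis of tool [ 1.e-04 -1.e-04 -1.e+00]
```

View pics/s12.png

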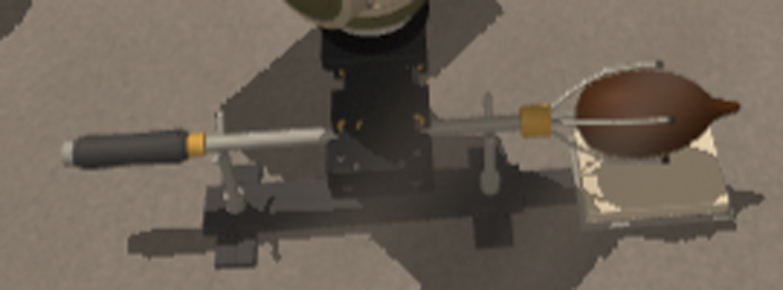

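View pics/c12.png

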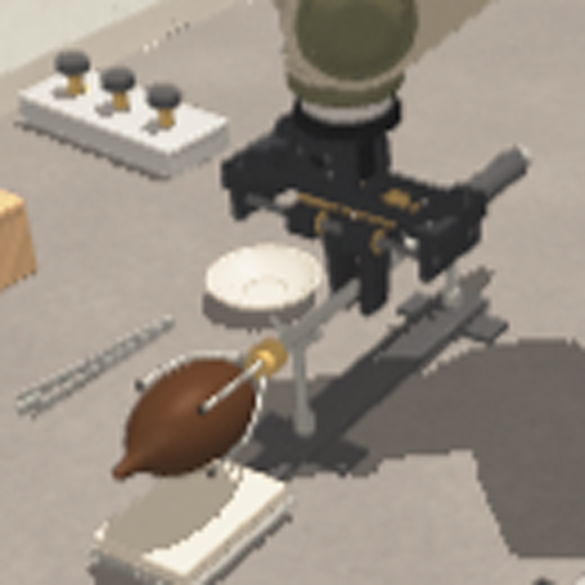

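View pics/w12.png

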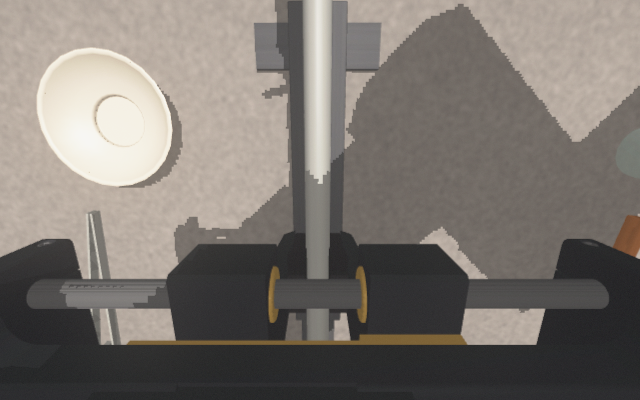

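Request:
{"api": "step_arm", "payload": {"series": [[[0,0,0.4],[0,0,0]],[[0,0,0.8],[0,0,0]],[[0,0,1],[0,0,0]],[[0,0,1],[0,0,0]]]}}

```text
time_s: 21.05
tool_pos: [0.4992, -0.2591, 0.0815]
ee_rot: [[-0.997, -0.072, 0.001], [-0.072, 0.997, -0.001], [-0.001, -0.001, -1.0]]
contact_force: [-2.4, 2.8, 5.4]
gripper_width: 0.0103
```

Request:
{"api": "step_arm", "payload": {"series": [[[0,0,-0.4],[0,0,0]],[[0,0,-0.4],[0,0,0]]]}}

```text
time_s: 21.3
tool_pos: [0.4992, -0.2591, 0.0815]
ee_rot: [[-0.997, -0.072, 0.001], [-0.072, 0.997, -0.0], [-0.001, -0.0, -1.0]]
contact_force: [-2.7, 2.9, 4.9]
gripper_width: 0.01
```

Request:
{"api": "step_arm", "payload": {"series": [[[0,0,0],[0,0,0]],[[0,0,0],[0,0,0]],[[0,0,0],[0,0,0]],[[0,0,0],[0,0,0]],[[0,0,0],[0,0,0]],[[0,0,0],[0,0,0]],[[0,0,0],[0,0,0]]], "claw": 0.7}}

```text
time_s: 22.18
tool_pos: [0.499, -0.259, 0.0811]
ee_rot: [[-0.997, -0.072, 0.0], [-0.072, 0.997, -0.0], [-0.0, -0.0, -1.0]]
contact_force: [-0.3, 0.8, -0.6]
gripper_width: 0.062
```

```bash
python3 st.py; python3 v.py 13
```

```text
time_s 22.175
tool_pos [0.499, -0.259, 0.0811]
contact_force [-0.3477, 0.8132, -0.5649]
ft_torque [0.0199, -0.0261, -0.0316]
gripper_width 0.062
tool-frame torque [-0.018 -0.028  0.032] world z-axis of tool [ 0. -0. -1.]
```

View pics/w13.png

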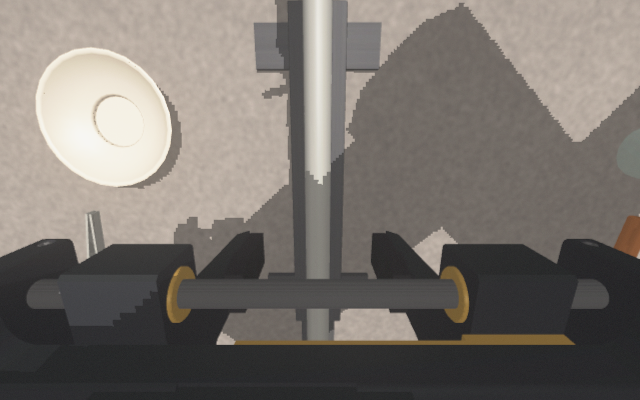

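View pics/s13.png

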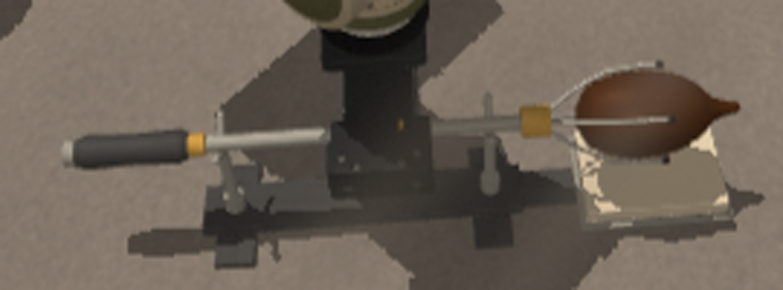

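The jaws are free on both sides of the stem and the stem lies in both forks. Retreat straight up.

Request:
{"api": "step_arm", "payload": {"series": [[[0,0,-5],[0,0,0]],[[0,0,-15],[0,0,0]],[[0,0,-35],[0,0,0]],[[0,0,-60],[0,0,0]],[[0,0,-90],[0,0,0]],[[0,0,-120],[0,0,0]],[[0,0,-150],[0,0,0]],[[0,0,-180],[0,0,0]],[[0,0,-198],[0,0,0]],[[0,0,-205],[0,0,0]]]}}

```text
time_s: 23.58
tool_pos: [0.4991, -0.2591, 0.2877]
ee_rot: [[-0.997, -0.072, 0.002], [-0.073, 0.997, -0.001], [-0.002, -0.002, -1.0]]
contact_force: [1.2, -0.2, -0.1]
gripper_width: 0.0615
```

```bash
python3 st.py; python3 v.py 14; python3 - <<'E'
from h import *
o=ctrl.get_obs()
P=pts([.4762,-.2604,.0755],[(-212,0,100),(124,0,100),(146,0,100),(293,0,100)])
print(np.round(proj('side',P),1).tolist(),np.round(proj('wrist',P,o),1).tolist())
im=cv2.imread('pics/w14.png');cv2.imwrite('pics/w14a.png',cv2.resize(im[40:340,240:400],None,fx=2,fy=2,interpolation=cv2.INTER_CUBIC))
E
```

```text
time_s 23.575
tool_pos [0.4991, -0.2591, 0.2877]
contact_force [1.2421, -0.163, -0.1449]
ft_torque [0.0233, -0.0568, 0.0347]
gripper_width 0.0615
tool-frame torque [-0.019 -0.058 -0.035] world z-axis of tool [ 0.0017 -0.0014 -1.    ]
[[172.0, 292.5], [329.0, 281.2], [339.0, 280.5], [405.0, 275.8]] [[316.8, -50.3], [317.6, 257.2], [317.7, 272.1], [317.9, 360.9]]
```

View pics/w14a.png

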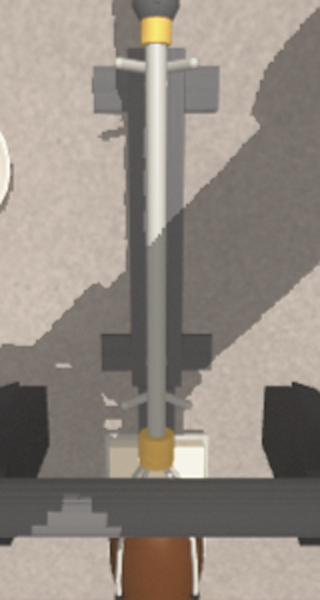

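View pics/sf14.png

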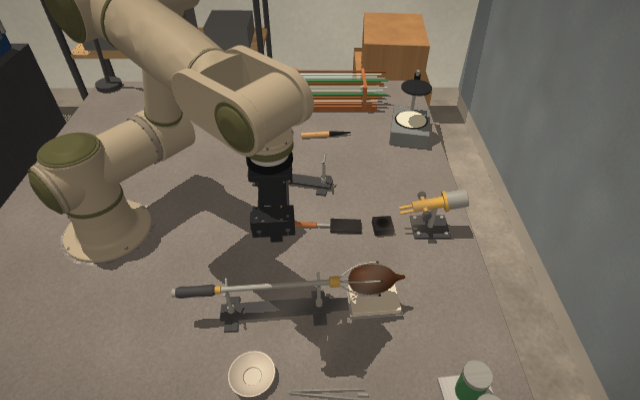

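View pics/c14.png

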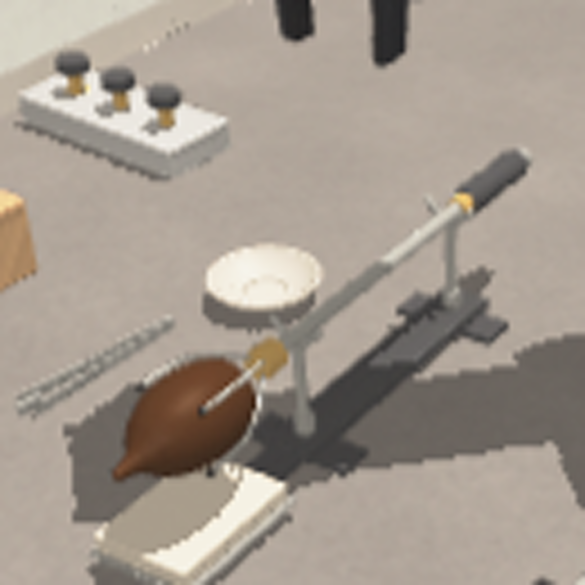

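Request:
{"api": "step_arm", "payload": {"series": [[[0,0,0],[0,0,0]],[[0,0,0],[0,0,0]],[[0,0,0],[0,0,0]]]}}

```text
time_s: 24.1
tool_pos: [0.4989, -0.259, 0.2858]
ee_rot: [[-0.997, -0.072, -0.0], [-0.072, 0.997, 0.0], [0.0, 0.0, -1.0]]
contact_force: [0.6, 0.0, -0.2]
gripper_width: 0.0618
```

```bash
python3 -c "
from plant import ctrl
print(ctrl.finish_job())"
```

```text
the job is handed in; nothing more can be done
None
```

The holder now lies in both forks of the cooling rest, with the glass hanging over the white plate. I handed the job in at about 24 s.

- **Finding the balance:** the first grip, near the middle of the stem, let the glass end dip, so I set it back. A second grip 26 mm toward the glass hung with the glass end about 1° high, so I set it back again. The third grip, 7 mm back from that, hung level; it is about 23 mm from the stem's middle on the glass side.
- **Carry and placing:** I lifted it 190 mm, carried it level and lowered it into the forks. The push on the stem was about 5 N just before I let go, probably about 0.5 mm lower than needed. I tried to back off 0.4 mm first, but the reading hardly changed, so I opened the jaws with that small load still on.
- **Last checks:** in the side picture the ends and the collar lie within about 1 pixel (1 to 2 mm) of where a centred holder should appear. The wrist and scene pictures show the stem seated in both forks. The contact force was near zero and the gripper well clear. By eye, nothing else on the bench had moved.
- **Disagreements:** the first fits from the fixed cameras were several millimetres and about 0.7° off the wrist camera's, so I placed by the wrist camera. The brass ring at the handle end looked about 6 mm nearer the middle than the -118 mm given, so I did not measure from it.

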